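Point out the two cheeses on offer and ring for service

TASK

At the cheese counter, show the customer today's pair: hold the fingertips just above the middle of the red waxed round on the black slate, no more than about five centimetres over it, without touching it, and stay there for two seconds; then point in the same way at the orange wedge on the slate. Then press the plunger of the counter bell right down to call the attendant, let it come up again and move clear. Do not touch, move or pick up any cheese, jar or the knife, and do not dip down over the three other cheeses: travel well above them.

Things in the scene. Friction and masses are not known exactly. Their poses are not given: they have to be found in the camera images.
- red_round: First cheese to point at: red waxed round cheese (flat cylinder with rounded edges), 68 mm across, 42 mm high, on the slate. Origin: centre of its underside, z up; its top is 42 mm above.
- orange_wedge: Second cheese to point at: bright orange wedge with a brown rind, lying flat, 92 mm long, 62 mm wide at the rind, 42 mm high, pointed tip towards its -x, flat top. Origin: on its underside under its middle, on the centre line 50 mm from the tip; z up; its top is 42 mm above.
- yellow_round: Bystander: yellow waxed round cheese (flat cylinder with rounded edges), 68 mm across, 42 mm high, on the slate. Origin: centre of its underside, z up; its top is 42 mm above.
- green_round: Bystander: green waxed round cheese (flat cylinder with rounded edges), 68 mm across, 42 mm high, on the slate. Origin: centre of its underside, z up; its top is 42 mm above.
- pale_wedge: Bystander: pale cream wedge with a grey-beige rind, lying flat, 92 mm long, 62 mm wide at the rind, 42 mm high, pointed tip towards its -x, flat top. Origin: on its underside under its middle, on the centre line 50 mm from the tip; z up; its top is 42 mm above.
- slate: Black slate board, 220 x 440 mm, 12 mm thick, lying on the counter with its long side roughly across in front of the robot; the five cheeses stand on it in two rows, in any arrangement. Origin: centre of its underside.
- bell: Counter bell, screwed down: a steel dome 80 mm across, 43 mm high, on a black foot 86 mm across, with a brass plunger on top. It stands at the left or the right of the slate (the olive jar stands at the other side). Origin: centre of its underside on the counter.
- bell_top (a point): Centre of the top face of the bell's brass plunger, a disc 26 mm across, 62 mm above the counter at rest; the plunger goes straight down and nothing else is near it.
- bell_plunger (a joint): How far the bell's plunger is pressed: 0 up, 0.006 m fully down. A spring pushes it back: about 1.2 N starts it, about 5 N holds it fully down.
- olive_jar: Bystander: green glass jar with a black cap, 68 mm across, 105 mm high, loose. Origin: centre of its underside.
- honey_jar: Bystander: amber glass jar with a brass-coloured cap, 60 mm across, 85 mm high, loose, behind the slate. Origin: centre of its underside.
- cheese_knife: Bystander: flat cheese spatula with a dark wooden handle, 260 mm long, lying behind the slate roughly parallel to its long side. Origin: the middle of its underside.
Mind the look-alikes: they are no part of the job. Leave any blue or pink look-alike of the bell alone.

How it is judged:
By the outcome, as a careful person would: the job done as asked, in the order asked, and still so for the second after the job is handed in, with the robot touching nothing.
It also fails if it takes over 56 s, if anything falls off the work surface, if the arm or the gripper's body presses on something with over 40 N, if the wrist force passes 120 N, or if a joint passes its speed limit or range.

ROBOT

A 7-joint arm with a two-finger parallel gripper is mounted at the origin on the work surface. World frame = base frame: x ahead of the robot, y to its left, z up, the work surface at z = 0. Lengths are in mm, angles in rad, forces in N, time in s.
With the tool pointing down it reaches from about 375 to 925 mm from the base axis. Payload 3.1 kg.
Tool frame: the origin (TCP) lies between the finger pads, 19 mm behind the fingertips; this is the grasp point; z points along the fingers, y is the line along which they close (so a half turn about z gives the same grasp; the last joint's range is limited). The gripper opens to 85 mm and grips with 20 to 120 N. Pads are 22 mm wide; open, the fingers measure 114 mm over their backs; the gripper's body (76 mm by 85 mm) begins 54 mm behind the grasp point. The pads swing forward as they close: fully open they stand 13 mm farther back than shut.
Start: joints at [-1.418, 0.383, 0.044, 1.598, -0.018, 1.161, -0.05], TCP at [161.294, 629.673, 249.969] pointing down, gripper open.
Joint ranges: [-2.61, 2.61], [-0.41, 2.15], [-1.48, 1.57], [0, 2.5], [-1.57, 4.71], [0.05, 1.97], [-2.85, 2.85]. Speed limits (rad/s): [2.79, 2.79, 3.14, 3.14, 3.14, 3.14, 3.14].

INTERFACE

Orientations are given as a 3x3 rotation matrix whose columns are the frame's x, y, z axes.
In Python, from plant import read_state, grab_frame, ticket gives the robot as it stands.
- The arm moves only by the tool drive_tool, never from a script. Its argument "targets" is one flat list of numbers, 5 for each row, row after row: the finger opening in mm, from 0 to 85.4, then the shift along the tool's x, y, z in mm, then the turn about the tool's z in rad. In form: [hand, tx, ty, tz, yaw, hand, tx, ty, tz, yaw, ...]. A call has 1 to 8 rows; each row is the pose to reach, as a shift and turn from the pose commanded when the call began, along the tool's axes at that moment; what a row does not reach only later rows make up. A row lasts 1/8 s, in which the tool goes at most 62.5 mm and 10.7 degrees, less where a joint would pass 70% of its speed; a pose out of reach is approached as far as the arm can. A call with a gripper value outside its range is refused whole. The fingers move at their own pace and stop on an object; "newtons" is the grip in N (left out, the last holds). Time passes only in rows, so rows that repeat a pose let the fingers close. It gives the time, the measured TCP pose, the force, the opening and the grip force at its end, in the units of the state.
- read_state(): the state, without advancing time (a new reading comes with each control period).
- grab_frame(name): name is "scene" or "top" or "wrist"; returns a dict with "color" (420x560x3 uint8, red, green, blue), "fx", "fy", "cx", "cy" (pixels), "pose" (4x4, takes a point from camera to world coordinates); the wrist camera has in their place "tool_from_camera" (4x4, takes a point from camera to tool coordinates, whose origin is the TCP and whose axes are the flange's). Camera axes: x right, y down, z forward; pixel columns grow to the right and rows downward; lengths in mm; the calibration is good to about 2 mm. A picture is of the moment at which its call begins: read the wrist's pose just before it. There is no depth.
- ticket.hand_in(): hands the job in; it is judged then, once.
The state is a dict: "time": time; "joint_pos": joint angles; "joint_velocities": joint speeds; "tau": joint torques, N m; "position": TCP position; "eef_rot": TCP orientation; "force": force on the tool from outside, world axes, zero at the start; "torque": the same for the moment, N m; "gripper_width": finger opening in mm; "finger_force": force on a finger pad.
Only numpy, scipy, OpenCV 4.12 (cv2) and the standard library are available. Lean on these libraries where they do the work, as an engineer would, in place of code of your own. Each camera call takes 0.05 s, during which the arm holds its last target. There are 200 camera calls.

## Working session

There is one attempt and no reset: what is moved stays moved. The work goes in short steps, Python scripts to look and compute and a tool call to move; the robot and the scene stay as the last step left them, time stands still between calls to the robot, and variables do not carry over. Pictures are saved under pics/ and viewed, at most 10 in all, crops included, and the job is handed in when it is done.

Besides the shell and the picture viewer there is one more tool, called after "Request:" as name(argument=value, ...) on one line, values as JSON. drive_tool: Moves the arm, as the interface text tells. Its arguments: {"type":"object","properties":{"targets":{"type":"array"},"newtons":{"type":"number"}},"required":["targets"]}

```bash
mkdir -p pics
python3 - <<'E'
from plant import *
import cv2,numpy as np,pickle
s=read_state();print(s)
d={n:grab_frame(n) for n in("scene","top")}
pickle.dump(d,open('d.pkl','wb'))
for n in d:
  cv2.imwrite(f'pics/{n}.png',d[n]["color"][...,::-1]);print({k:v for k,v in d[n].items() if k!='color'})
E
```

```text
{'time': 0.0, 'joint_pos': array([-1.41778391,  0.3838576 ,  0.04383799,  1.59959361, -0.01794288,
        1.1612106 , -0.04991944]), 'joint_velocities': array([-2.15291648e-04, -2.20956836e-04, -2.41256308e-04,  7.40725173e-05,
        1.42434466e-03, -7.68177562e-04, -1.27669751e-03]), 'tau': array([-1.36984991e-04, -4.33447766e+01,  1.02442592e+00, -2.49513727e+01,
        1.05712676e-02,  1.11178288e-02,  2.99167688e-06]), 'position': array([161.09372582, 628.78411739, 248.56346722]), 'eef_rot': array([[-9.68720848e-01,  2.48152382e-01, -5.60068704e-04],
       [ 2.48152991e-01,  9.68717318e-01, -2.61746237e-03],
       [-1.06981268e-04, -2.67457309e-03, -9.99996418e-01]]), 'force': array([ 0.00848969, -0.38130106,  0.2186269 ]), 'torque': array([0.03135867, 0.05413768, 0.00548412]), 'finger_force': 0.0, 'gripper_width': 85.17247030188898}
{'fx': 429.6376848705949, 'fy': 429.6376848705949, 'cx': 277.86505435403143, 'cy': 209.1581193506113, 'pose': array([[-9.45394862e-02,  7.12670997e-01, -6.95098796e-01,
         1.45536824e+03],
       [ 9.95425610e-01,  5.80009377e-02, -7.59193369e-02,
         1.57822058e+02],
       [-1.37891275e-02, -6.99096518e-01, -7.14894340e-01,
         9.75965145e+02],
       [ 0.00000000e+00,  0.00000000e+00,  0.00000000e+00,
         1.00000000e+00]])}
{'fx': 490.82846405358026, 'fy': 490.82846405358026, 'cx': 287.64669309003636, 'cy': 202.3510081444552, 'pose': array([[-6.70690389e-03, -9.84612041e-01,  1.74625733e-01,
         3.17104534e+02],
       [-9.99958128e-01,  7.69093546e-03,  4.95897473e-03,
         4.56708466e+01],
       [-6.22570147e-03, -1.74585161e-01, -9.84622396e-01,
         1.46957126e+03],
       [ 0.00000000e+00,  0.00000000e+00,  0.00000000e+00,
         1.00000000e+00]])}
```

View pics/top.png

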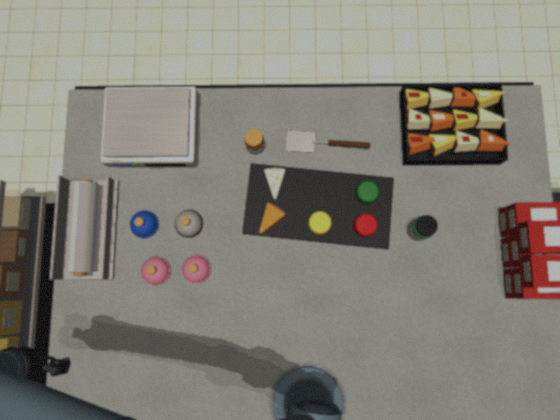

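View pics/scene.png

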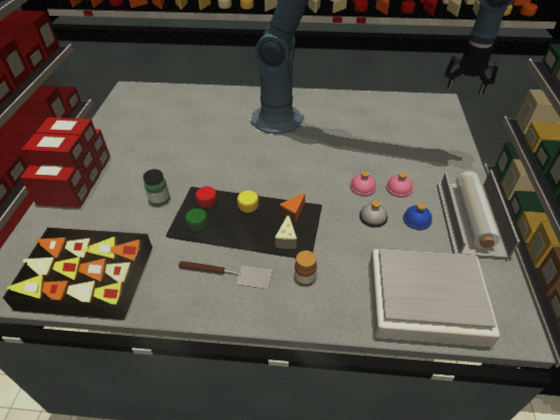

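Top view: the red round is at (366,225), the orange wedge at (271,217) and the steel bell at (188,223). The bell look-alikes are blue at (144,223) and pink at (155,270) and (196,268). Only the grey steel dome fits the bell's description. The orange wedges in the black tray (420-505, 95-150) are not on the slate, so they don't count. I'll confirm with an enlarged crop.

Run:
```python
import cv2,numpy as np,pickle
d=pickle.load(open('d.pkl','rb'))
a=d['top']['color'][155:285,130:400,::-1];b=d['scene']['color'][160:260,170:440,::-1]
f=lambda i:cv2.resize(i,None,fx=2.6,fy=2.6,interpolation=cv2.INTER_CUBIC)
cv2.imwrite('pics/crop.png',np.vstack([f(a),f(b)]))
```

```text
(no output)
```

View pics/crop.png

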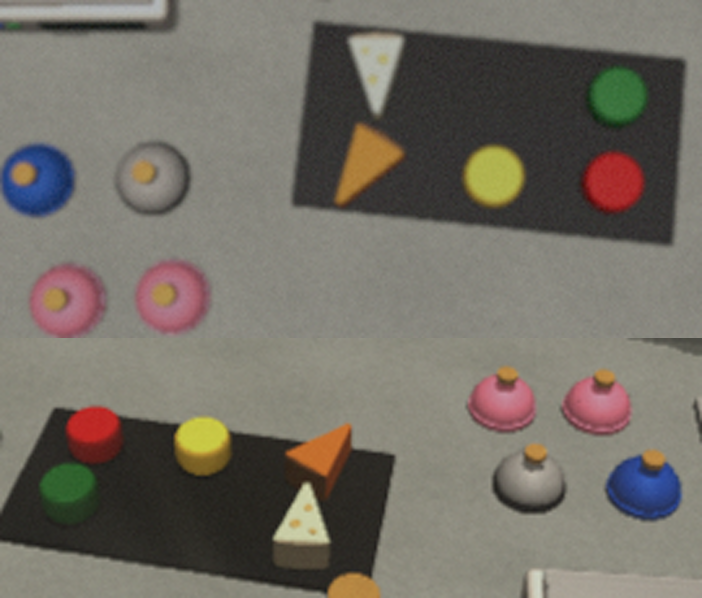

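The crop confirms all three. In crop pixels (top view, then scene view):
- **Red round:** (614,180), (95,424)
- **Orange wedge:** the tip is at (338,204), the rind corners at (357,124) and (404,154). In the scene view they are at (350,427), (328,468) and (287,456).
- **Steel bell plunger:** (145,172), (536,451)

```bash
cat > h.py <<'E'
import numpy as np
def ray(d,u,v):
    P=np.asarray(d['pose']);r=P[:3,:3]@[(u-d['cx'])/d['fx'],(v-d['cy'])/d['fy'],1];return P[:3,3],r/np.linalg.norm(r)
def tri(rays):
    A=[np.eye(3)-np.outer(r,r) for o,r in rays]
    p=np.linalg.solve(sum(A),sum(a@o for a,(o,r) in zip(A,rays)))
    return p,[np.linalg.norm(a@(p-o)) for a,(o,r) in zip(A,rays)]
def atz(o,r,z): return o+r*(z-o[2])/r[2]
E
python3 - <<'E'
import pickle
from h import *
np.set_printoptions(precision=1,suppress=True)
d=pickle.load(open('d.pkl','rb'))
for n,t,s,z in[('red',(614,180),(95,424),54),('tip',(338,204),(350,427),54),('c1',(357,124),(328,468),54),('c2',(404,154),(287,456),54),('bell',(145,172),(536,451),62)]:
    a=ray(d['top'],130+t[0]/2.6,155+t[1]/2.6);b=ray(d['scene'],170+s[0]/2.6,160+(s[1]-338)/2.6)
    print(n,*tri([a,b]),atz(*a,z),atz(*b,z))
E
```

```text
red [ 502.1 -173.1   49.2] [np.float64(2.321354974771454), np.float64(2.3213549747715314)] [ 501.9 -174.7   54. ] [ 507. -169.   54.]
tip [478.2 135.2  44.8] [np.float64(1.1249824778121786), np.float64(1.1249824778121948)] [477.2 133.5  54. ] [487.7 136.5  54. ]
c1 [566.1 113.6  62.1] [np.float64(1.6025927283205272), np.float64(1.6025927283205803)] [567.6 112.4  54. ] [558.  114.8  54. ]
c2 [534.1  62.4  45.3] [np.float64(2.7240312324729725), np.float64(2.7240312324729725)] [533.   59.6  54. ] [542.4  66.   54. ]
bell [514.5 351.4  57.2] [np.float64(2.122493069146522), np.float64(2.1224930691464268)] [513.7 348.2  62. ] [519.  352.6  62. ]
```

Request:
drive_tool(targets=[0, -30, -13, 0, 0, 0, -90, -40, 0, 0, 0, -150, -66, 0, 0, 0, -210, -93, 0, 0, 0, -270, -119, 0, 0, 0, -325, -144, 0, 0, 0, -375, -166, 0, 0, 0, -410, -180, 0, 0])

```text
time: 1.1
position: [516.6, 349.5, 249.6]
eef_rot: [[-0.968, 0.253, 0.0], [0.253, 0.968, -0.002], [-0.001, -0.002, -1.0]]
force: [0.3, 0.1, 0.4]
gripper_width: 0.3
finger_force: 0.0
```

```bash
cat > w.py <<'E'
from plant import *
import cv2,sys,pickle
import numpy as np
np.set_printoptions(precision=3,suppress=True)
n=sys.argv[1]
s=read_state();f=grab_frame('wrist')
T=np.eye(4);T[:3,:3]=s['eef_rot'];T[:3,3]=s['position'];f['pose']=T@f['tool_from_camera']
pickle.dump(f,open(n+'.pkl','wb'));cv2.imwrite(f'pics/{n}.png',f['color'][...,::-1])
print(s['time'],s['position'],s['eef_rot'],s['gripper_width'],s['force'],f['tool_from_camera'],f['fx'])
E
python3 w.py w1
```

```text
1.1 [516.562 349.499 249.567] [[-0.968  0.253  0.   ]
 [ 0.253  0.968 -0.002]
 [-0.001 -0.002 -1.   ]] 0.2534029999320987 [0.256 0.086 0.421] [[  -0.      -0.962   -0.272   68.108]
 [   1.      -0.      -0.      -0.193]
 [   0.      -0.272    0.962 -125.322]
 [   0.       0.       0.       1.   ]] 339.7126551264111
```

View pics/w1.png

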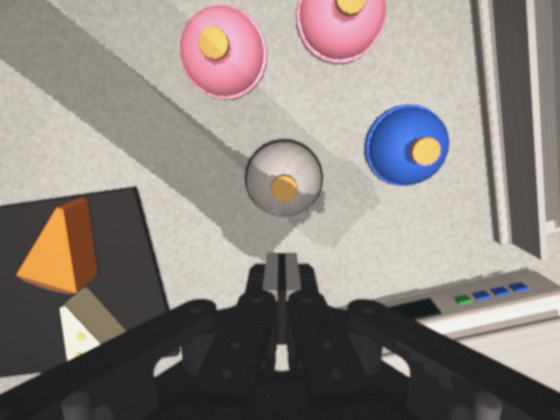

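Wrist view: the steel bell's plunger is at (284,188), just ahead of the closed fingertips at (282,256). The orange wedge's top corners are at (63,209) for the tip and (17,275) and (76,293) for the rind.

Run:
```python
import pickle
from h import *
np.set_printoptions(precision=1,suppress=True)
f=pickle.load(open('w1.pkl','rb'));d=pickle.load(open('d.pkl','rb'))
print(atz(*ray(f,284,187.5),62))
for p in[(63,209),(17,275),(76,293)]:print(atz(*ray(f,*p),54))
print(tri([ray(f,284,187.5),ray(d['top'],185.8,221.2),ray(d['scene'],376.2,203.5)]))
R=np.array([[-.968,.253,0],[.253,.968,0],[0,0,-1]])
print(R.T@(np.array([503,-173,250])-[516.6,349.5,249.6]))
```

```text
[514.8 352.   62. ]
[482.4 136.4  54. ]
[536.  60.  54.]
[570.8 110.7  54. ]
(array([515. , 351.5,  57.5]), [np.float64(0.7306880632995731), np.float64(2.449319762240242), np.float64(2.1069765580650253)])
[-119.  -509.2   -0.4]
```

Request:
drive_tool(targets=[0, -6, -25, 0, 0, 0, -19, -80, 0, 0, 0, -33, -140, 0, 0, 0, -47, -200, 0, 0, 0, -61, -260, 0, 0, 0, -75, -320, 0, 0, 0, -88, -375, 0, 0, 0, -95, -405, 0, 0])

```text
time: 2.15
position: [503.2, -65.5, 249.7]
eef_rot: [[-0.968, 0.251, -0.001], [0.251, 0.968, 0.0], [0.001, 0.0, -1.0]]
force: [0.6, 1.1, -0.4]
gripper_width: 0.3
finger_force: 0.0
```

```bash
python3 w.py w2
```

```text
2.15 [503.194 -65.498 249.682] [[-0.968  0.251 -0.001]
 [ 0.251  0.968  0.   ]
 [ 0.001  0.    -1.   ]] 0.2727641817780464 [ 0.614  1.125 -0.392] [[  -0.      -0.962   -0.272   68.111]
 [   1.      -0.      -0.      -0.191]
 [   0.      -0.272    0.962 -125.324]
 [   0.       0.       0.       1.   ]] 339.7126551264111
```

View pics/w2.png

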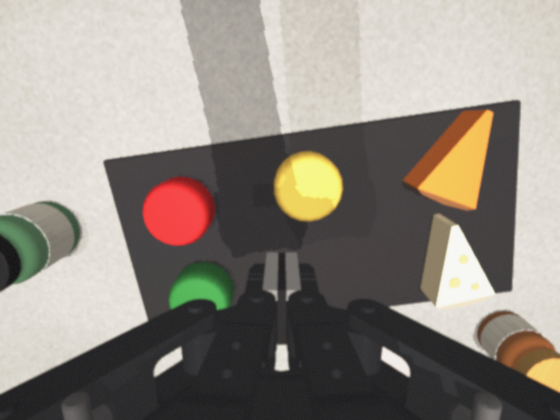

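Wrist view: the red round's top is centred near (178,211), with yellow at (308,187) and green at (201,295). The orange wedge's top corners are at (491,111), (418,187) and (477,210).

Run:
```python
import pickle
from h import *
np.set_printoptions(precision=1,suppress=True)
f=pickle.load(open('w2.pkl','rb'));d=pickle.load(open('d.pkl','rb'))
for p in[(178,211),(491,111),(418,187),(477,210)]:print(atz(*ray(f,*p),54))
p,e=tri([ray(f,178,211),ray(d['top'],366.2,224.2),ray(d['scene'],206.5,193)]);print(p,e)
R=np.array([[-.968,.251,0],[.251,.968,0],[0,0,-1]])
a=np.array([503.2,-65.5,249.7])
for q in[(504,-172,250),(523,107,250),(515,351.5,250)]:print(R.T@(np.array(q)-a));a=q
```

```text
[ 499.3 -169.6   54. ]
[481.5 136.3  54. ]
[534.7  62.   54. ]
[572.1 114.7  54. ]
[ 501.3 -172.9   48.3] [np.float64(1.3875937545117356), np.float64(3.0494457020880255), np.float64(1.7606668342227152)]
[ -27.5 -102.9   -0.3]
[ 51.6 274.8   0. ]
[ 69.1 234.7   0. ]
```

Request:
drive_tool(targets=[0, -12, -50, 0, 0, 0, -24, -95, 0, 0, 0, -24, -103, 0, 0, 0, -24, -103, 0, 0, 0, -24, -103, 50, 0, 0, -24, -103, 100, 0, 0, -24, -103, 135, 0, 0, -24, -103, 148, 0])

```text
time: 3.2
position: [501.4, -164.5, 99.4]
eef_rot: [[-0.97, 0.244, -0.005], [0.244, 0.97, 0.002], [0.006, 0.001, -1.0]]
force: [0.5, -0.1, 0.5]
gripper_width: 0.2
finger_force: 0.0
```

```bash
python3 w.py w3
```

```text
3.2 [ 501.408 -164.529   99.408] [[-0.97   0.244 -0.005]
 [ 0.244  0.97   0.002]
 [ 0.006  0.001 -1.   ]] 0.15066019165247832 [ 0.525 -0.117  0.5  ] [[  -0.      -0.962   -0.272   68.119]
 [   1.      -0.      -0.      -0.194]
 [   0.      -0.272    0.962 -125.327]
 [   0.       0.       0.       1.   ]] 339.7126551264111
```

View pics/w3.png

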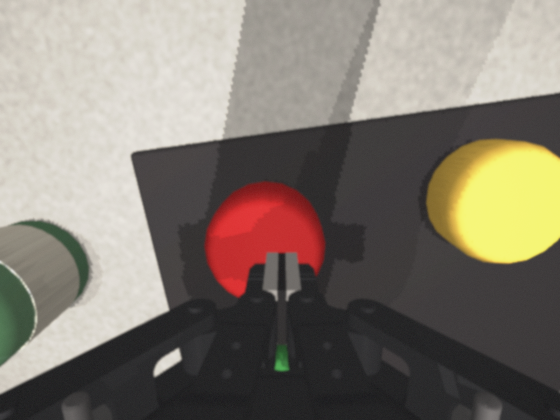

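Wrist view: the red round is centred at (265,240) under the fingertips at (282,256), so the fingertips are about 8 mm off. Part of that is arm lag. I'll trim and hold.

Request:
drive_tool(targets=[0, 0, -2, 0, 0, 0, 0, -2, 0, 0, 0, 0, -2, 0, 0, 0, 0, -2, 0, 0])

```text
time: 3.75
position: [503.1, -170.1, 102.8]
eef_rot: [[-0.969, 0.248, 0.002], [0.248, 0.969, 0.0], [-0.002, 0.0, -1.0]]
force: [-0.5, 0.8, 0.4]
gripper_width: 0.0
finger_force: 0.0
```

Request:
drive_tool(targets=[0, 2, -2, 2, 0, 0, 2, -2, 2, 0, 0, 2, -2, 2, 0, 0, 2, -2, 2, 0, 0, 2, -2, 2, 0, 0, 2, -2, 2, 0, 0, 2, -2, 2, 0, 0, 2, -2, 2, 0])

```text
time: 4.75
position: [500.1, -171.5, 100.0]
eef_rot: [[-0.969, 0.248, -0.0], [0.248, 0.969, -0.0], [0.0, -0.0, -1.0]]
force: [-0.6, -0.4, 1.3]
gripper_width: 0.1
finger_force: 0.0
```

Request:
drive_tool(targets=[0, 0, 0, 0, 0, 0, 0, 0, 0, 0, 0, 0, 0, 0, 0, 0, 0, 0, 0, 0, 0, 0, 0, 0, 0, 0, 0, 0, 0, 0, 0, 0, 0, 0, 0, 0, 0, 0, 0, 0])

```text
time: 5.75
position: [500.1, -171.5, 100.0]
eef_rot: [[-0.969, 0.248, -0.0], [0.248, 0.969, -0.0], [0.0, -0.0, -1.0]]
force: [0.9, -0.7, -0.6]
gripper_width: -0.2
finger_force: 0.0
```

Request:
drive_tool(targets=[0, 0, 0, 0, 0, 0, 0, 0, 0, 0, 0, 0, 0, 0, 0, 0, 0, 0, 0, 0, 0, 0, 0, 0, 0, 0, 0, 0, 0, 0, 0, 0, 0, 0, 0, 0, 0, 0, 0, 0])

```text
time: 6.75
position: [500.1, -171.4, 100.0]
eef_rot: [[-0.969, 0.248, -0.0], [0.248, 0.969, -0.0], [0.0, -0.0, -1.0]]
force: [-0.6, 0.5, 0.2]
gripper_width: 0.2
finger_force: 0.0
```

Request:
drive_tool(targets=[0, 0, 0, -40, 0, 0, 0, 0, -95, 0, 0, 0, 0, -135, 0, 0, 0, 0, -148, 0, 0, 0, 0, -148, 0])

```text
time: 7.38
position: [500.4, -171.4, 248.3]
eef_rot: [[-0.969, 0.248, 0.001], [0.248, 0.969, 0.0], [-0.001, 0.001, -1.0]]
force: [0.0, 0.9, 0.6]
gripper_width: 0.1
finger_force: 0.0
```

Request:
drive_tool(targets=[0, 5, 30, 0, 0, 0, 14, 85, 0, 0, 0, 24, 145, 0, 0, 0, 34, 205, 0, 0, 0, 42, 250, 0, 0, 0, 46, 275, 0, 0, 0, 46, 275, 0, 0, 0, 46, 275, 0, 0])

```text
time: 8.38
position: [523.0, 104.3, 246.5]
eef_rot: [[-0.968, 0.25, -0.003], [0.25, 0.968, -0.002], [0.002, -0.003, -1.0]]
force: [-0.6, -1.1, -0.7]
gripper_width: 0.1
finger_force: 0.0
```

Request:
drive_tool(targets=[0, 0, 0, 40, 0, 0, 0, 0, 90, 0, 0, 0, 0, 130, 0, 0, 0, 0, 148, 0, 0, 0, 0, 148, 0, 0, 0, 0, 148, 0, 0, 0, 0, 148, 0])

```text
time: 9.25
position: [525.4, 106.7, 101.8]
eef_rot: [[-0.969, 0.248, 0.003], [0.248, 0.969, 0.001], [-0.003, 0.002, -1.0]]
force: [0.1, -0.5, 0.8]
gripper_width: -0.0
finger_force: 0.0
```

```bash
python3 w.py w4
```

```text
9.25 [525.368 106.668 101.799] [[-0.969  0.248  0.003]
 [ 0.248  0.969  0.001]
 [-0.003  0.002 -1.   ]] -0.035830975653045376 [ 0.102 -0.501  0.783] [[  -0.      -0.962   -0.272   68.106]
 [   1.      -0.      -0.      -0.19 ]
 [   0.      -0.272    0.962 -125.321]
 [   0.       0.       0.       1.   ]] 339.7126551264111
```

View pics/w4.png

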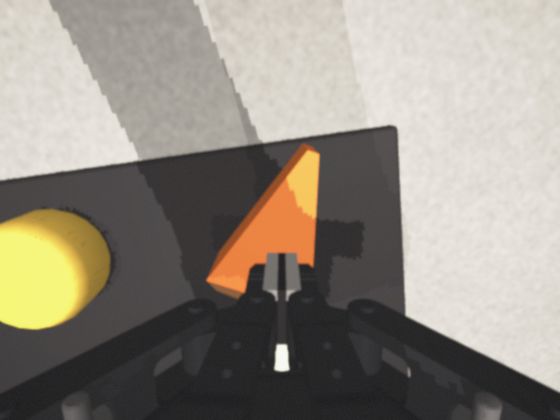

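Wrist view: the orange wedge's tip is at (315,152) and its left rind corner at (215,280). The fingertips at (282,256) are over the middle of the wedge, with clearance. Now I'll hold for over 2 s, rise, and go to the bell.

Request:
drive_tool(targets=[0, 0, 0, 1, 0, 0, 0, 0, 1, 0, 0, 0, 0, 1, 0, 0, 0, 0, 1, 0, 0, 0, 0, 1, 0, 0, 0, 0, 1, 0, 0, 0, 0, 1, 0, 0, 0, 0, 1, 0])

```text
time: 10.3
position: [523.8, 106.4, 99.0]
eef_rot: [[-0.969, 0.248, -0.0], [0.248, 0.969, -0.0], [0.0, -0.0, -1.0]]
force: [-0.6, 0.1, 0.9]
gripper_width: -0.1
finger_force: 0.0
```

Request:
drive_tool(targets=[0, 0, 0, 0, 0, 0, 0, 0, 0, 0, 0, 0, 0, 0, 0, 0, 0, 0, 0, 0, 0, 0, 0, 0, 0, 0, 0, 0, 0, 0, 0, 0, 0, 0, 0, 0, 0, 0, 0, 0])

```text
time: 11.3
position: [523.8, 106.3, 98.9]
eef_rot: [[-0.969, 0.248, -0.0], [0.248, 0.969, -0.0], [0.0, -0.0, -1.0]]
force: [-0.0, 0.1, -0.3]
gripper_width: -0.3
finger_force: 0.0
```

Request:
drive_tool(targets=[0, 0, 0, 0, 0, 0, 0, 0, 0, 0, 0, 0, 0, 0, 0, 0, 0, 0, 0, 0, 0, 0, 0, 0, 0, 0, 0, 0, 0, 0, 0, 0, 0, 0, 0, 0, 0, 0, 0, 0])

```text
time: 12.3
position: [523.8, 106.3, 99.0]
eef_rot: [[-0.969, 0.248, -0.0], [0.248, 0.969, -0.0], [0.0, -0.0, -1.0]]
force: [-0.6, -0.1, 1.1]
gripper_width: 0.2
finger_force: 0.0
```

Request:
drive_tool(targets=[0, 0, 0, -40, 0, 0, 0, 0, -95, 0, 0, 0, 0, -135, 0, 0, 0, 0, -148, 0, 0, 0, 0, -148, 0])

```text
time: 12.92
position: [524.1, 106.5, 247.4]
eef_rot: [[-0.969, 0.248, 0.001], [0.248, 0.969, 0.001], [-0.001, 0.001, -1.0]]
force: [0.2, 0.2, -0.3]
gripper_width: 0.1
finger_force: 0.0
```

Request:
drive_tool(targets=[0, 9, 30, 0, 0, 0, 25, 85, 0, 0, 0, 42, 142, 0, 0, 0, 57, 195, 0, 0, 0, 66, 225, 0, 0, 0, 69, 235, 0, 0, 0, 69, 235, 0, 0, 0, 69, 235, 0, 0])

```text
time: 13.92
position: [516.0, 348.2, 246.4]
eef_rot: [[-0.968, 0.252, -0.001], [0.252, 0.968, -0.002], [0.0, -0.002, -1.0]]
force: [-0.3, -0.6, -0.2]
gripper_width: 0.1
finger_force: 0.0
```

Request:
drive_tool(targets=[0, 0, 0, 40, 0, 0, 0, 0, 90, 0, 0, 0, 0, 130, 0, 0, 0, 0, 150, 0, 0, 0, 0, 150, 0, 0, 0, 0, 150, 0, 0, 0, 0, 150, 0, 0, 0, 0, 150, 0])

```text
time: 14.92
position: [516.0, 351.8, 98.4]
eef_rot: [[-0.969, 0.248, 0.002], [0.248, 0.969, 0.002], [-0.001, 0.002, -1.0]]
force: [-0.7, -0.2, 0.5]
gripper_width: -0.1
finger_force: 0.0
```

```bash
python3 w.py w5
```

```text
14.925 [516.018 351.818  98.419] [[-0.969  0.248  0.002]
 [ 0.248  0.969  0.002]
 [-0.001  0.002 -1.   ]] -0.06919908599924501 [-0.738 -0.234  0.526] [[  -0.      -0.962   -0.272   68.108]
 [   1.      -0.      -0.      -0.19 ]
 [   0.      -0.272    0.962 -125.322]
 [   0.       0.       0.       1.   ]] 339.7126551264111
```

View pics/w5.png

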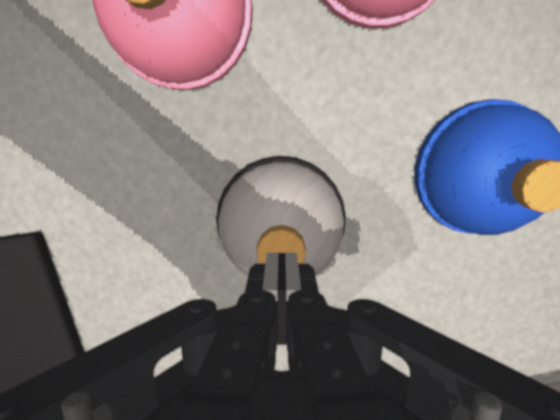

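Wrist view: the brass plunger at (281,245) is right under the fingertips at (282,256). I'll press slowly.

Request:
drive_tool(targets=[0, 0, 0, 6, 0, 0, 0, 0, 12, 0, 0, 0, 0, 14, 0, 0, 0, 0, 14, 0])

```text
time: 15.48
position: [515.0, 350.9, 82.4]
eef_rot: [[-0.969, 0.248, -0.001], [0.248, 0.969, -0.001], [0.001, -0.001, -1.0]]
force: [-0.6, 0.5, 0.1]
gripper_width: 0.2
finger_force: 0.0
```

Request:
drive_tool(targets=[0, 0, 0, 1, 0, 0, 0, 0, 2, 0, 0, 0, 0, 3, 0, 0, 0, 0, 4, 0, 0, 0, 0, 4, 0, 0, 0, 0, 4, 0])

```text
time: 16.23
position: [515.4, 351.2, 79.2]
eef_rot: [[-0.969, 0.248, 0.0], [0.248, 0.969, 0.0], [-0.0, 0.0, -1.0]]
force: [-0.2, -0.7, 3.4]
gripper_width: -0.1
finger_force: 1.0
```

Request:
drive_tool(targets=[0, 0, 0, 1, 0, 0, 0, 0, 2, 0, 0, 0, 0, 3, 0, 0, 0, 0, 4, 0, 0, 0, 0, 5, 0, 0, 0, 0, 5, 0, 0, 0, 0, 5, 0])

```text
time: 17.1
position: [515.4, 351.2, 74.8]
eef_rot: [[-0.969, 0.248, -0.0], [0.248, 0.969, 0.0], [0.0, 0.0, -1.0]]
force: [-1.9, -1.3, 7.7]
gripper_width: 0.1
finger_force: 3.8
```

Request:
drive_tool(targets=[0, 0, 0, 1, 0, 0, 0, 0, 2, 0, 0, 0, 0, 2, 0, 0, 0, 0, 2, 0])

```text
time: 17.6
position: [515.5, 351.3, 74.7]
eef_rot: [[-0.969, 0.248, -0.001], [0.248, 0.969, 0.001], [0.001, 0.0, -1.0]]
force: [-5.0, -2.2, 15.9]
gripper_width: 0.1
finger_force: 8.1
```

It's at the hard stop: the force rose to 16 N with no further travel. Releasing straight up.

Request:
drive_tool(targets=[0, 0, 0, -3, 0, 0, 0, 0, -8, 0, 0, 0, 0, -20, 0, 0, 0, 0, -60, 0, 0, 0, 0, -110, 0, 0, 0, 0, -150, 0, 0, 0, 0, -170, 0, 0, 0, 0, -170, 0])

```text
time: 18.6
position: [515.9, 351.6, 243.1]
eef_rot: [[-0.969, 0.248, 0.002], [0.248, 0.969, 0.002], [-0.001, 0.002, -1.0]]
force: [-0.3, -0.2, -0.9]
gripper_width: 0.4
finger_force: 0.0
```

Request:
drive_tool(targets=[0, 0, 0, 0, 0, 0, 0, 0, 0, 0, 0, 0, 0, 0, 0, 0, 0, 0, 0, 0])

```text
time: 19.1
position: [515.0, 350.9, 241.2]
eef_rot: [[-0.969, 0.248, -0.001], [0.248, 0.969, -0.001], [0.001, -0.001, -1.0]]
force: [0.4, 0.7, -0.5]
gripper_width: 0.0
finger_force: 0.0
```

Run:
```python
from plant import *
import cv2,numpy as np,pickle
d=pickle.load(open('d.pkl','rb'))['scene']['color'];f=grab_frame('scene')['color']
c=lambda i:cv2.resize(i[130:290,130:450,::-1],None,fx=1.8,fy=1.8)
cv2.imwrite('pics/end.png',np.vstack([c(d),c(f)]))
```

```text
(no output)
```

View pics/end.png

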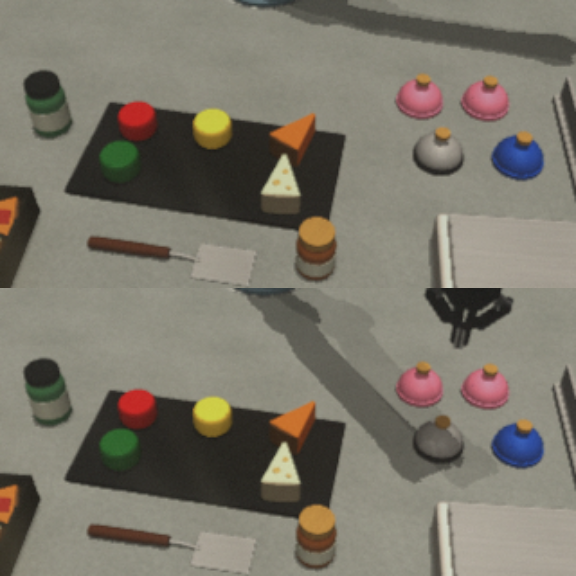

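The before and after crops show nothing has moved. The bell plunger at (442,424) is up again and the gripper is well clear.

```bash
python3 -c "from plant import ticket;print(ticket.hand_in())"
```

```text
the job is handed in; nothing more can be done
None
```

I pointed at the red round and then the orange wedge for over two seconds each, pressed the steel bell's plunger to its stop and let it back up, moved clear without disturbing anything, and handed the job in at about 19 s.

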